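# Put lock cylinders back in the graduated stock rack by length

## Robot

A 6-joint arm with a two-finger parallel gripper is mounted at the origin on a cart in front of the work surface, level with it; the furniture and walls round the work are solid. World frame = base frame: x ahead of the robot, y to its left, z up, the work surface at z = 0. Lengths are in mm, angles in degrees, forces in N, time in s.
With the tool pointing down it reaches from about 300 to 850 mm from the base axis. Payload 4.2 kg.
Tool frame: the origin (TCP) lies on the centre line of the jaws, within the pads' length; the fingertips stand 14 mm ahead of it and the grasp point (between the pads) lies 5 mm behind it; z points along the fingers, y is the line along which they close (so a half turn about z gives the same grasp; the last joint's range is limited). The gripper opens to 91 mm and grips with 3 to 60 N. Pads are 32 mm wide; open, the fingers measure 118 mm over their backs; the gripper's body (76 mm by 178 mm) begins 60 mm behind the grasp point.
Start: joints at [-73.281, 18.312, 89.639, -0, 72.044, -1.146], TCP at [176.398, -547.292, 197.876] pointing down, gripper open.
Joint ranges: [-177.97, 177.97], [-48.28, 115.42], [12.27, 149.76], [-77.06, 257.06], [2.81, 150.46], [-146.56, 146.56]. Speed limits (degrees/s): [147.25, 147.25, 180, 180, 180, 180].

## Interface

Orientations are given as [roll, pitch, yaw] about the fixed x, y, z axes, in that order (R = Rz(yaw) Ry(pitch) Rx(roll)).
In Python, from workcell import env gives the robot as it stands.
- The arm moves only by the tool arm_command, never from a script. Its argument "motion" is a list of rows, each an object with "offset": the shift along the tool's x, y, z in m, a list of three; "spin": the turn about the tool's z in rad. In form: [{"offset": [tx, ty, tz], "spin": spin}, ...]. A call has 1 to 5 rows; each row shifts and turns the commanded pose from where the row before left it, along the tool's axes as they then stand; what a row does not reach is not made up. A row lasts 1/8 s, in which the tool goes at most 62.5 mm and 10.7 degrees, less where a joint would pass 70% of its speed; a pose out of reach is approached as far as the arm can. A call with a gripper value outside its range is refused whole. "jaw" is the finger opening in m, from 0 to 0.0912, set as the call begins (left out, the last holds). The fingers move at their own pace and stop on an object; "newtons" is the grip in N (left out, the last holds). Time passes only in rows, so rows that do not move let the fingers close. It gives the time, the measured TCP pose, the force, the opening and the grip force at its end, in the units of the state.
- env.state(): the state, without advancing time (a new reading comes with each control period).
- env.grab_frame(name): name is "side" or "top" or "wrist"; returns (picture, depth): 420x560x3 uint8, blue, green, red; 420x560 float32, mm along the optical axis (not along the pixel's ray), 0 where there is no reading.
- env.camera_model(name): a dict with "fx", "fy", "cx", "cy" (pixels), "eye" and "rotation" of the camera in the world; the wrist camera has in their place "hand_eye" (4x4, takes a point from camera to tool coordinates, whose origin is the TCP and whose axes are the flange's). Camera axes: x right, y down, z forward; pixel columns grow to the right and rows downward; lengths in mm; the calibration is good to about 2 mm. A picture is of the moment at which its call begins: read the wrist's pose just before it. camera_model takes no time and is no camera call.
- env.job_done(): hands the job in; it is judged then, once.
Trained networks look in the newest picture that a camera, given by its name, has taken for a name from the list of things; names that differ only in an ending like _2 or _b are one class to them, and where a whole thing is asked for, a point or a joint stands for the part that bears it (a point fixed in the world has none). Each returns a list of dicts, best first, with "score" (0 to 1); they miss things now and then, are a little off and sometimes report something else, mostly with a low value. They report only what shows in the picture. A call takes as long as a camera call. They do not tell look-alikes from the thing itself.
- env.boxes_of(camera, target): "bbox" ([left, top, right, bottom] in pixels, round what is visible of it).
- env.pinpoint(camera, target): "location" ([column, row] in pixels: a listed point, or the origin of a listed thing).
The state is a dict: "time_s": time; "qpos": joint angles; "qvel": joint speeds; "effort": joint torques, N m; "ee_pos": TCP position; "ee_rot": TCP orientation; "force": force on the tool from outside, world axes, zero at the start; "torque": the same for the moment, N m; "gripper_width": finger opening in mm; "gripper_force": force on a finger pad.
Only numpy, scipy, OpenCV 4.12 (cv2) and the standard library are available. Lean on these libraries where they do the work, as an engineer would, in place of code of your own. Each camera call takes 0.05 s, during which the arm holds its last target. There are 200 camera calls.

## Task

A customer has made her choice; the four silver lock cylinders left on the black mat go back into the wooden stock rack in order of length: the shortest in the shortest bay, the longest in the longest, each lying flat on the green felt between the end stops of its own bay and in line with it. The brass cylinder is from another customer's door: leave it where it lies.

Things in the scene. Friction and masses are not known exactly. Their poses are not given: they have to be found in the camera images.
- cylinder_54: the shortest of the four silver (nickel) euro lock cylinders, 54 x 33 x 17 mm, lying on its side on the black bench mat (mat 240 x 180 x 3 mm). Origin: centre of its underside; x along its length, y across the 33 mm width (round barrel at -y, flat leg at +y), z up. Grasp it across the 33 mm width at mid-length. Its two ends are alike. 0.1 to 0.42 kg.
- cylinder_70: the second shortest of the four silver (nickel) euro lock cylinders, 70 x 33 x 17 mm, lying on its side on the black bench mat (mat 240 x 180 x 3 mm). Origin: centre of its underside; x along its length, y across the 33 mm width (round barrel at -y, flat leg at +y), z up. Grasp it across the 33 mm width at mid-length. Its two ends are alike. 0.1 to 0.42 kg.
- cylinder_90: the second longest of the four silver (nickel) euro lock cylinders, 90 x 33 x 17 mm, lying on its side on the black bench mat (mat 240 x 180 x 3 mm). Origin: centre of its underside; x along its length, y across the 33 mm width (round barrel at -y, flat leg at +y), z up. Grasp it across the 33 mm width at mid-length. Its two ends are alike. 0.1 to 0.42 kg.
- cylinder_110: the longest of the four silver (nickel) euro lock cylinders, 110 x 33 x 17 mm, lying on its side on the black bench mat (mat 240 x 180 x 3 mm). Origin: centre of its underside; x along its length, y across the 33 mm width (round barrel at -y, flat leg at +y), z up. Grasp it across the 33 mm width at mid-length. Its two ends are alike. 0.1 to 0.42 kg.
- bay_54: the shortest bay of the rack: a green felt floor 68 x 49 mm between black end stops, for the cylinder 54 mm long. Origin: centre of the felt floor, 9 mm above the worktop; x along the bay, y across it, z up. The stops rise 12 mm above the felt and wrap 10 mm round each corner; between, the long sides are open to the fingers. Cylinder either way round.
- bay_70: the second shortest bay of the rack: a green felt floor 84 x 49 mm between black end stops, for the cylinder 70 mm long. Origin: centre of the felt floor, 9 mm above the worktop; x along the bay, y across it, z up. The stops rise 12 mm above the felt and wrap 10 mm round each corner; between, the long sides are open to the fingers. Cylinder either way round.
- bay_90: the second longest bay of the rack: a green felt floor 104 x 49 mm between black end stops, for the cylinder 90 mm long. Origin: centre of the felt floor, 9 mm above the worktop; x along the bay, y across it, z up. The stops rise 12 mm above the felt and wrap 10 mm round each corner; between, the long sides are open to the fingers. Cylinder either way round.
- bay_110: the longest bay of the rack: a green felt floor 124 x 49 mm between black end stops, for the cylinder 110 mm long. Origin: centre of the felt floor, 9 mm above the worktop; x along the bay, y across it, z up. The stops rise 12 mm above the felt and wrap 10 mm round each corner; between, the long sides are open to the fingers. Cylinder either way round.
- stock_rack: the wooden stock rack, fixed, a stepped board 140 x 272 x 8 mm with four bays side by side in order of length, 68 mm from centre line to centre line, flush at one end and stepped at the other. It may stand left or right of the mat, turned any way. Origin: centre of its outline, underside; bays run along its x; longest bay at -y.
- brass_cylinder: a customer's brass lock cylinder, 70 x 31 x 17 mm, lying on the worktop beside the mat; not stock, to be left where it is. Origin: centre of its underside; x along its length.
Mind the look-alikes: they are no part of the job. Leave any orange or turquoise look-alike of the cylinder_90 alone.

How it is judged:
By the outcome, as a careful person would: the job done as asked, in the order asked, and still so for the second after the job is handed in, with the robot touching nothing.
It also fails if it takes over 99 s, if anything falls off the work surface, if the arm or the gripper's body presses on something with over 40 N, if the wrist force passes 120 N, or if a joint passes its speed limit or range.

## Working session

There is one attempt and no reset: what is moved stays moved. The work goes in short steps, Python scripts to look and compute and a tool call to move; the robot and the scene stay as the last step left them, time stands still between calls to the robot, and variables do not carry over. Pictures are saved under pics/ and viewed, at most 14 in all, crops included, and the job is handed in when it is done.

Besides the shell and the picture viewer there is one more tool, called after ">>>" as name(argument=value, ...), one argument or row to a line, values as JSON. arm_command: Moves the arm, as the interface text tells. Its arguments: {"type":"object","properties":{"motion":{"type":"array"},"jaw":{"type":"number"},"newtons":{"type":"number"}},"required":["motion"]}

```bash
mkdir -p pics; ls; python3 - <<'E'
from workcell import env
import cv2
for n in("top","side"):
    im,d=env.grab_frame(n); cv2.imwrite(f"pics/{n}0.png",im)
    import numpy as np; np.save(f"pics/{n}0.npy",d)
    print(n,env.camera_model(n))
print(env.camera_model("wrist")); print(env.state())
E
```

```text
pics
top {'fx': 383.9189296712056, 'fy': 383.9189296712056, 'cx': 282.7236343525198, 'cy': 209.15634373147194, 'eye': array([ 335.01136293,  348.39902781, 1069.14935673]), 'rotation': array([-169.75474639,    0.73136288,  -88.35992997])}
side {'fx': 498.18681525346204, 'fy': 498.18681525346204, 'cx': 279.8164865838507, 'cy': 208.83125032946074, 'eye': array([-206.94661908, 1573.34710125,  623.15900131]), 'rotation': array([-1.12791240e+02, -4.85977770e-03, -1.48937353e+02])}
{'fx': 333.8138135922718, 'fy': 333.8138135922718, 'cx': 280.94869035566353, 'cy': 208.4614424633668, 'hand_eye': array([[-9.83954120e-05, -9.60874823e-01, -2.76982968e-01,
         7.81519503e+01],
       [ 9.99999972e-01, -3.55276050e-05, -2.31991983e-04,
         2.22322507e-02],
       [ 2.13074714e-04, -2.76982984e-01,  9.60874800e-01,
        -1.87324267e+02],
       [ 0.00000000e+00,  0.00000000e+00,  0.00000000e+00,
         1.00000000e+00]])}
{'time_s': 0.1, 'qpos': array([-7.32821845e+01,  1.83489120e+01,  8.96988282e+01, -2.01198743e-03,
        7.20441880e+01, -1.14531334e+00]), 'qvel': array([-0.03699557, -0.12455975, -0.10790518, -0.01120269, -0.05158603,
       -0.05262956]), 'effort': array([ 4.11607598e-04, -4.13332272e+01, -2.32509845e+01,  7.29392795e-02,
        4.22013632e-02, -5.15820159e-05]), 'ee_pos': array([ 176.23701715, -546.82850488,  197.09899799]), 'ee_rot': array([-1.79908052e+02,  7.51397203e-05,  1.78637507e+01]), 'force': array([-0.75448762, -0.3149451 ,  1.29631269]), 'torque': array([ 0.05649702,  0.01826714, -0.01679944]), 'gripper_force': 0.0, 'gripper_width': 91.50511210956377}
```

View pics/top0.png

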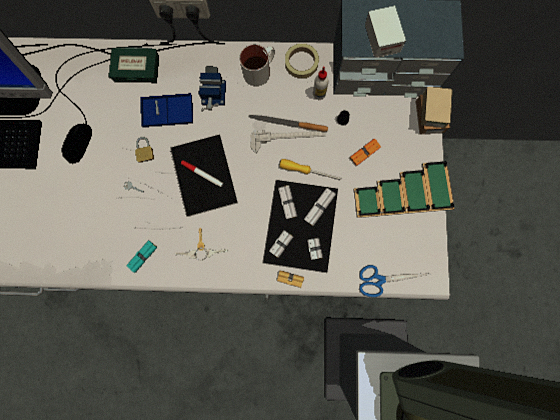

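View pics/side0.png

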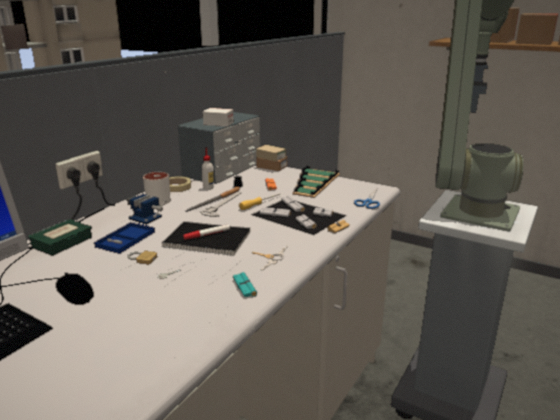

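Top view: four silver cylinders on the mat at about (289,202), (319,207), (283,244), (314,248). The brass one is at (290,279) and the rack's green bays run from (367,202) to (438,186). The orange (365,152) and turquoise (142,256) look-alikes are off the mat. The side view agrees.

```bash
cat > h.py <<'E'
import numpy as np, cv2
from scipy.spatial.transform import Rotation as R
from workcell import env
def cam(n,st=None):
    m=env.camera_model(n)
    if "eye" in m: return m,R.from_euler('xyz',m['rotation'],degrees=True).as_matrix(),np.array(m['eye'])
    T=R.from_euler('xyz',st['ee_rot'],degrees=True).as_matrix(); H=m['hand_eye']
    return m,T@H[:3,:3],T@H[:3,3]+st['ee_pos']
def plane(c,uv,z):
    m,Rm,e=c; uv=np.atleast_2d(np.array(uv,float))
    r=np.c_[(uv[:,0]-m['cx'])/m['fx'],(uv[:,1]-m['cy'])/m['fy'],np.ones(len(uv))]@Rm.T
    return e+r*((z-e[2])/r[:,2])[:,None]
def cloud(c,d):
    m,Rm,e=c; v,u=np.indices(d.shape)
    p=np.stack([(u-m['cx'])/m['fx']*d,(v-m['cy'])/m['fy']*d,d],-1)
    return p@Rm.T+e
def rect(P):
    (c,(w,h),a)=cv2.minAreaRect(P[:,:2].astype(np.float32))
    if w<h: w,h,a=h,w,a+90
    return np.round([c[0],c[1],w,h,(a+90)%180-90],1)
def blobs(mask,c,z,d=None,amin=40):
    n,l,s,ce=cv2.connectedComponentsWithStats(mask.astype(np.uint8))
    for i in range(1,n):
        if s[i,4]<amin: continue
        v,u=np.where(l==i); P=plane(c,np.c_[u,v],z)
        zz=np.median(cloud(c,d)[v,u,2]) if d is not None else 0
        print(np.round(ce[i]),s[i,4],"rect x,y,L,W,ang",rect(P),"z",round(float(zz),1))
E
python3 - <<'E'
from h import *
im=cv2.imread('pics/top0.png'); d=np.load('pics/top0.npy'); c=cam('top')
b,g,r=[im[...,i].astype(int) for i in range(3)]
roi=np.zeros(d.shape,bool); roi[183:268,268:334]=1
sil=(b>110)&roi; roi2=np.zeros(d.shape,bool); roi2[150:225,350:460]=1
blobs(sil,c,20,d)
print("bays"); blobs((g>r+20)&(g>b+10)&roi2,c,9,d)
print("mat"); blobs((im.max(2)<90)&roi,c,3,d,300)
E
```

```text
[270. 197.] 154 rect x,y,L,W,ang [541.4 400.3 113.6  16.9   2. ] z -0.3
[322. 184.] 85 rect x,y,L,W,ang [595.7 270.2  84.2  11.5 -88.5] z -0.4
[287. 202.] 297 rect x,y,L,W,ang [545.8 356.   89.5  30.1  15.9] z 17.1
[319. 206.] 367 rect x,y,L,W,ang [536.1 266.3 110.1  31.4 -34.7] z 17.4
[331. 252.] 141 rect x,y,L,W,ang [4.262e+02 2.341e+02 1.147e+02 1.350e+01 3.000e-01] z -0.3
[280. 243.] 239 rect x,y,L,W,ang [429.3 371.   69.5  31.  -34.7] z 17.2
[314. 249.] 176 rect x,y,L,W,ang [417.8 278.4  53.6  30.5  12. ] z 17.3
[276. 266.] 46 rect x,y,L,W,ang [369.  375.6  54.2   8.  -88.4] z -0.2
bays
[438. 185.] 709 rect x,y,L,W,ang [607.4 -69.4 123.8  47.6   6.9] z 9.4
[415. 191.] 603 rect x,y,L,W,ang [589.9  -3.4 103.8  47.8   6.6] z 9.1
[391. 196.] 488 rect x,y,L,W,ang [572.2  63.1  83.7  47.7   6.5] z 9.4
[368. 201.] 399 rect x,y,L,W,ang [556.5 129.9  67.4  48.7   6.3] z 9.0
mat
[300. 227.] 3926 rect x,y,L,W,ang [484.3 316.4 237.9 178.8  -6.3] z 3.0
```

Sizes match the data within 1 mm. All four cylinders and the bays are identified, with z about 9 for the felt and about 17–20 for the cylinder tops. Next: a planner that only prints rows, then the first move.

```bash
cat > plan.py <<'E'
# usage: plan.py x y z yaw  gx gy gz gyaw ... (waypoints of 4); prints rows (shift in the axes before the row's turn)
import sys, numpy as np
a=np.array(sys.argv[1:],float).reshape(-1,4); p=a[0].copy()
for g in a[1:]:
    D=g-p; n=max(1,int(np.ceil(max(np.linalg.norm(D[:3])/61,abs(D[3])/10.5)))); out=[]
    for k in range(n):
        y=np.radians(p[3]); s=(g-p)/(n-k); c,sn=np.cos(y),np.sin(y)
        t=np.round([(c*s[0]+sn*s[1])/1e3,(sn*s[0]-c*s[1])/1e3,-s[2]/1e3],4); w=round(-np.radians(s[3]),4)
        out.append(f'{{"offset":[{t[0]},{t[1]},{t[2]}],"spin":{w}}}')
        p=p+np.r_[(c*t[0]+sn*t[1])*1e3,(sn*t[0]-c*t[1])*1e3,-t[2]*1e3,-np.degrees(w)]
    print(n,"rows ->",np.round(p,1)); print(",\n".join(out))
E
python3 plan.py 176.4 -547.3 197.9 17.86  390 -270 200 12  417.8 278.4 120 12
```

```text
6 rows -> [ 390. -270.  200.   12.]
{"offset":[0.0481,-0.0331,-0.0003],"spin":0.017},
{"offset":[0.0475,-0.0339,-0.0004],"spin":0.0171},
{"offset":[0.0469,-0.0347,-0.0003],"spin":0.017},
{"offset":[0.0463,-0.0355,-0.0004],"spin":0.0171},
{"offset":[0.0457,-0.0362,-0.0003],"spin":0.017},
{"offset":[0.045,-0.037,-0.0004],"spin":0.0171}
10 rows -> [417.8 278.4 120.   12. ]
{"offset":[0.0141,-0.0531,0.008],"spin":-0.0},
{"offset":[0.0141,-0.0531,0.008],"spin":-0.0},
{"offset":[0.0141,-0.0531,0.008],"spin":-0.0},
{"offset":[0.0141,-0.0531,0.008],"spin":-0.0},
{"offset":[0.0141,-0.053,0.008],"spin":-0.0},
{"offset":[0.0141,-0.0531,0.008],"spin":-0.0},
{"offset":[0.0142,-0.053,0.008],"spin":-0.0},
{"offset":[0.0141,-0.0531,0.008],"spin":-0.0},
{"offset":[0.0142,-0.053,0.008],"spin":-0.0},
{"offset":[0.0141,-0.0531,0.008],"spin":-0.0}
```

>>> arm_command(
  motion=[
    {"offset": [0.0481,-0.0331,-0.0003],"spin": 0.017},
    {"offset": [0.0475,-0.0339,-0.0004],"spin": 0.0171},
    {"offset": [0.0469,-0.0347,-0.0003],"spin": 0.017},
    {"offset": [0.0463,-0.0355,-0.0004],"spin": 0.0171},
    {"offset": [0.0457,-0.0362,-0.0003],"spin": 0.017},
  ],
  jaw=0.055,
  newtons=35,
)

```text
time_s: 0.72
ee_pos: [355.2, -314.5, 199.3]
ee_rot: [-180.0, 0.0, 12.9]
force: [0.5, -0.5, -0.5]
gripper_width: 55.2
gripper_force: 0.0
```

>>> arm_command(
  motion=[
    {"offset": [0.045,-0.037,-0.0004],"spin": 0.0171},
    {"offset": [0.0141,-0.0531,0.008],"spin": 0},
    {"offset": [0.0141,-0.0531,0.008],"spin": 0},
    {"offset": [0.0141,-0.0531,0.008],"spin": 0},
    {"offset": [0.0141,-0.0531,0.008],"spin": 0},
  ],
)

```text
time_s: 1.35
ee_pos: [400.6, -48.8, 167.6]
ee_rot: [180.0, -0.0, 12.0]
force: [1.3, 0.5, -0.2]
gripper_width: 54.8
gripper_force: 0.0
```

>>> arm_command(
  motion=[
    {"offset": [0.0141,-0.053,0.008],"spin": 0},
    {"offset": [0.0141,-0.0531,0.008],"spin": 0},
    {"offset": [0.0142,-0.053,0.008],"spin": 0},
    {"offset": [0.0141,-0.0531,0.008],"spin": 0},
    {"offset": [0.0142,-0.053,0.008],"spin": 0},
  ],
)

```text
time_s: 1.98
ee_pos: [414.6, 225.4, 127.5]
ee_rot: [180.0, 0.0, 12.0]
force: [0.8, -0.1, -0.1]
gripper_width: 55.1
gripper_force: 0.0
```

>>> arm_command(
  motion=[
    {"offset": [0.0141,-0.0531,0.008],"spin": 0},
    {"offset": [0,0,0],"spin": 0},
    {"offset": [0,0,0],"spin": 0},
  ],
)

```text
time_s: 2.35
ee_pos: [417.1, 277.7, 119.5]
ee_rot: [179.9, 0.1, 12.0]
force: [0.6, -0.4, -0.3]
gripper_width: 54.9
gripper_force: 0.0
```

```bash
python3 - <<'E'
from h import *
st=env.state(); im,d=env.grab_frame('wrist'); cv2.imwrite('pics/w1.png',im); np.save('pics/w1.npy',d); np.save('pics/w1s.npy',np.r_[st['ee_pos'],st['ee_rot']])
c=cam('wrist',st); print(st['ee_pos'],st['ee_rot'],st['gripper_width'],st['qpos'])
P=cloud(c,d); m=(P[...,2]>13)&(P[...,2]<28)&(d>0)&(np.linalg.norm(P[...,:2]-[480,310],axis=-1)<140)
blobs(m,c,20,d,300)
E
```

```text
[417.12188195 277.74112104 119.46510786] [1.79932641e+02 8.73409143e-02 1.20384272e+01] 54.87694929461787 [ 3.23658082e+01  1.55925661e+01  1.05861488e+02 -3.84342011e-02
  5.86512529e+01  1.10347355e+02]
[219.  44.] 3518 rect x,y,L,W,ang [532.7 352.   64.3  33.   15.8] z 17.3
[328.  64.] 5798 rect x,y,L,W,ang [534.9 266.3 110.5  32.2 -34.2] z 17.4
[180. 168.] 2921 rect x,y,L,W,ang [429.2 370.4  72.   32.4 -33.7] z 17.4
[281. 201.] 2071 rect x,y,L,W,ang [418.5 278.4  55.2  31.8  12. ] z 17.3
```

View pics/w1.png

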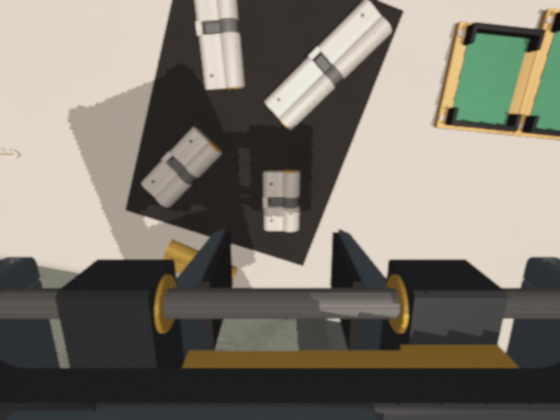

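The wrist view confirms it: c54 at (281,201), c70 at (180,168), c110 at (328,64) and c90 at (219,44). It agrees with the top camera within about 1 mm, so I go on to c54.

```bash
python3 plan.py 417.8 278.4 120 12  418.8 279 60 12  418.8 279 19 12; python3 plan.py 418.8 279 19 12 418.8 279 80 12  556.5 129.9 80 6.5  556.5 129.9 25.5 6.5
```

```text
1 rows -> [418.8 279.   60.   12. ]
{"offset":[0.0011,-0.0004,0.06],"spin":-0.0}
1 rows -> [418.8 279.   19.   12. ]
{"offset":[0.0,0.0,0.041],"spin":-0.0}
1 rows -> [418.8 279.   80.   12. ]
{"offset":[0.0,0.0,-0.061],"spin":-0.0}
4 rows -> [556.5 129.9  80.    6.5]
{"offset":[0.0259,0.0436,-0.0],"spin":0.024},
{"offset":[0.027,0.043,-0.0],"spin":0.024},
{"offset":[0.028,0.0423,-0.0],"spin":0.024},
{"offset":[0.029,0.0417,-0.0],"spin":0.024}
1 rows -> [556.5 129.9  25.5   6.5]
{"offset":[-0.0,-0.0,0.0545],"spin":-0.0}
```

>>> arm_command(
  motion=[
    {"offset": [0.0011,-0.0004,0.045],"spin": 0},
    {"offset": [0,0,0.03],"spin": 0},
    {"offset": [0,0,0.018],"spin": 0},
    {"offset": [0,0,0.008],"spin": 0},
    {"offset": [0,0,0],"spin": 0},
  ],
)

```text
time_s: 3.02
ee_pos: [418.9, 278.2, 19.1]
ee_rot: [180.0, 0.0, 11.9]
force: [0.9, -0.6, 0.4]
gripper_width: 55.3
gripper_force: 0.0
```

>>> arm_command(
  motion=[
    {"offset": [0,0,0],"spin": 0},
    {"offset": [0,0,0],"spin": 0},
    {"offset": [0,0,0],"spin": 0},
    {"offset": [0,0,0],"spin": 0},
  ],
  jaw=0.02,
  newtons=35,
)

```text
time_s: 3.52
ee_pos: [418.7, 279.2, 19.1]
ee_rot: [-180.0, -0.0, 12.0]
force: [0.8, 0.2, -0.3]
gripper_width: 20.8
gripper_force: 0.0
```

The jaws closed to 20.8 mm with no force, so they hold nothing. I look before going on.

```bash
python3 - <<'E'
from h import *
im,d=env.grab_frame('wrist'); cv2.imwrite('pics/w2.png',im)
st=env.state(); P=cloud(cam('wrist',st),d); print(st['gripper_width'],st['force'])
E
```

```text
19.860547970760873 [ 1.4823732   0.00254817 -0.00293561]
```

View pics/w2.png

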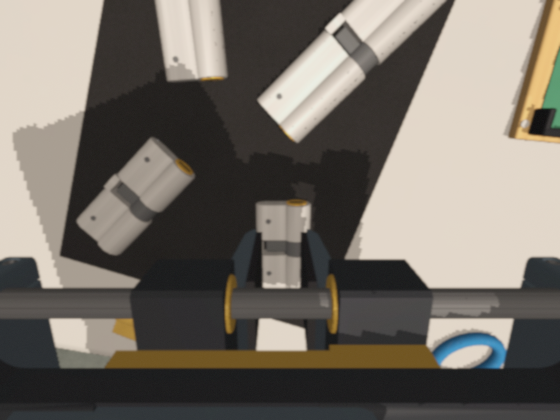

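```bash
python3 - <<'E'
from h import *
st=env.state(); im,d=env.grab_frame('wrist'); c=cam('wrist',st); P=cloud(c,d)
print(st['ee_pos'],st['gripper_width'],st['gripper_force'])
for v in (220,232,245,258,270,280):
    print(v,[(u,*np.round(P[v,u]).astype(int)) for u in range(225,345,8)])
print("mat",np.round(P[150,250],1),P[60,120])
E
```

```text
[418.69695038 279.12980074  19.02812675] 19.860547970760873 0.0
220 [(225, np.int64(423), np.int64(316), np.int64(4)), (233, np.int64(424), np.int64(312), np.int64(4)), (241, np.int64(425), np.int64(307), np.int64(4)), (249, np.int64(426), np.int64(302), np.int64(3)), (257, np.int64(431), np.int64(297), np.int64(15)), (265, np.int64(433), np.int64(292), np.int64(16)), (273, np.int64(434), np.int64(287), np.int64(16)), (281, np.int64(435), np.int64(282), np.int64(17)), (289, np.int64(436), np.int64(278), np.int64(19)), (297, np.int64(438), np.int64(274), np.int64(21)), (305, np.int64(438), np.int64(269), np.int64(18)), (313, np.int64(435), np.int64(262), np.int64(3)), (321, np.int64(436), np.int64(257), np.int64(4)), (329, np.int64(437), np.int64(252), np.int64(4)), (337, np.int64(438), np.int64(247), np.int64(3))]
232 [(225, np.int64(415), np.int64(315), np.int64(4)), (233, np.int64(416), np.int64(310), np.int64(4)), (241, np.int64(417), np.int64(305), np.int64(4)), (249, np.int64(432), np.int64(299), np.int64(40)), (257, np.int64(431), np.int64(295), np.int64(36)), (265, np.int64(42
[... 2936 characters left out ...]
(297), np.int64(93)), (249, np.int64(432), np.int64(295), np.int64(91)), (257, np.int64(425), np.int64(291), np.int64(77)), (265, np.int64(394), np.int64(284), np.int64(18)), (273, np.int64(395), np.int64(279), np.int64(18)), (281, np.int64(396), np.int64(274), np.int64(17)), (289, np.int64(398), np.int64(270), np.int64(18)), (297, np.int64(400), np.int64(265), np.int64(21)), (305, np.int64(432), np.int64(272), np.int64(81)), (313, np.int64(437), np.int64(270), np.int64(91)), (321, np.int64(438), np.int64(268), np.int64(92)), (329, np.int64(457), np.int64(274), np.int64(128)), (337, np.int64(459), np.int64(273), np.int64(132))]
mat [469.9 309.1   3.6] [503.84978395 389.0752398    4.440782  ]
```

The depth shows the fingertips well above the cylinder: the lowest finger pixels are at z of about 30 mm, where the stated geometry would put them at 5 mm. I open up and measure the actual tip height before going lower.

>>> arm_command(
  motion=[
    {"offset": [0,0,0],"spin": 0},
    {"offset": [0,0,0],"spin": 0},
    {"offset": [0,0,0],"spin": 0},
  ],
  jaw=0.055,
)

```text
time_s: 4.0
ee_pos: [418.7, 279.0, 18.9]
ee_rot: [180.0, 0.0, 12.0]
force: [0.1, -0.0, -0.1]
gripper_width: 47.6
gripper_force: 0.0
```

```bash
cat > tip.py <<'E'
from h import *
st=env.state(); im,d=env.grab_frame('wrist'); c=cam('wrist',st); P=cloud(c,d)
T=R.from_euler('xyz',st['ee_rot'],degrees=True).as_matrix(); Q=(P-st['ee_pos'])@T
print(st['ee_pos'],st['gripper_width'],st['force'])
# finger points in tool frame
w=st['gripper_width']/2
m=(d>0)&(abs(Q[...,0])<22)&(abs(abs(Q[...,1])-w-6)<9)&(P[...,2]>6)
v,u=np.where(m); o=np.argsort(v)
for s in(-1,1):
    k=m&(np.sign(Q[...,1])==s); vv,uu=np.where(k); q=Q[k]; i=np.argsort(-q[:,2])[:400:40]
    print(s,[(uu[j],vv[j],*np.round(q[j],1).tolist()) for j in i])
cv2.imwrite('pics/w3.png',cv2.resize(im[190:300,180:390],None,fx=3,fy=3,interpolation=0))
E
python3 tip.py
```

```text
[418.68323066 279.04319988  18.87642965] 47.62456099635258 [ 0.05562822 -0.02882259 -0.12965835]
-1 [(np.int64(228), np.int64(229), 17.1, -28.8, -15.8), (np.int64(234), np.int64(233), 15.8, -25.2, -18.7), (np.int64(236), np.int64(238), 13.5, -24.0, -20.1), (np.int64(230), np.int64(235), 16.0, -26.9, -22.1), (np.int64(237), np.int64(280), -9.6, -23.9, -23.6), (np.int64(231), np.int64(237), 16.0, -25.9, -25.2), (np.int64(235), np.int64(249), 10.0, -23.8, -26.7), (np.int64(236), np.int64(286), -10.7, -23.9, -28.1), (np.int64(234), np.int64(244), 14.0, -23.8, -29.8), (np.int64(233), np.int64(241), 16.2, -24.0, -31.1)]
1 [(np.int64(330), np.int64(231), 16.0, 26.7, -15.9), (np.int64(323), np.int64(276), -9.7, 23.5, -18.6), (np.int64(325), np.int64(238), 13.6, 23.5, -20.4), (np.int64(327), np.int64(235), 16.0, 24.3, -22.2), (np.int64(324), np.int64(279), -8.8, 23.4, -23.8), (np.int64(326), np.int64(248), 9.7, 23.6, -24.9), (np.int64(325), np.int64(276), -5.4, 23.4, -26.9), (np.int64(339), np.int64(237), 17.2, 29.5, -28.3), (np.int64(327), np.int64(255), 8.0, 23.6, -29.9), (np.int64(328), np.int64(246), 13.5, 23.7, -31.2)]
```

View pics/w3.png

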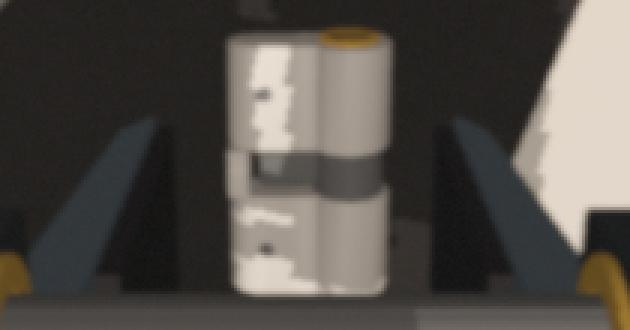

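The view shows the fingers straddling the cylinder with their tips at tool z of about -15, so the real tips are about 29 mm short of the stated ones. I go down 22 mm with the jaws open, then re-check.

>>> arm_command(
  motion=[
    {"offset": [0,0,0.01],"spin": 0},
    {"offset": [0,0,0.007],"spin": 0},
    {"offset": [0,0,0.005],"spin": 0},
    {"offset": [0,0,0],"spin": 0},
  ],
)

```text
time_s: 4.55
ee_pos: [418.4, 278.8, -3.7]
ee_rot: [180.0, 0.1, 12.0]
force: [0.1, -0.2, -0.3]
gripper_width: 54.9
gripper_force: 0.0
```

```bash
python3 tip.py
```

```text
[418.35557097 278.81403769  -3.70873951] 54.91215655967837 [ 0.14249421 -0.22393367 -0.28726069]
-1 [(np.int64(221), np.int64(229), 17.1, -32.6, -15.9), (np.int64(229), np.int64(238), 12.9, -28.0, -18.7), (np.int64(230), np.int64(263), -1.2, -27.9, -19.9), (np.int64(218), np.int64(232), 17.5, -33.2, -21.6), (np.int64(221), np.int64(233), 17.5, -31.4, -23.1), (np.int64(216), np.int64(234), 17.4, -33.7, -24.4), (np.int64(225), np.int64(238), 15.8, -28.9, -26.0), (np.int64(220), np.int64(236), 17.4, -31.2, -27.3), (np.int64(227), np.int64(258), 5.8, -27.9, -28.6), (np.int64(226), np.int64(243), 14.7, -27.7, -30.2)]
1 [(np.int64(330), np.int64(263), -3.0, 27.5, -16.0), (np.int64(331), np.int64(252), 4.7, 27.4, -18.6), (np.int64(330), np.int64(286), -15.1, 27.4, -20.1), (np.int64(331), np.int64(274), -6.9, 27.4, -21.7), (np.int64(332), np.int64(267), -2.1, 27.5, -23.0), (np.int64(332), np.int64(275), -6.0, 27.5, -24.7), (np.int64(332), np.int64(285), -11.2, 27.5, -26.1), (np.int64(342), np.int64(236), 17.4, 31.2, -27.4), (np.int64(334), np.int64(254), 8.0, 27.3, -28.7), (np.int64(350), np.int64(238), 17.5, 34.7, -30.4)]
```

TCP is at z = -3.7 with no contact, so the tips are at about 12. Another 5.5 mm puts them at about 6.5, below the barrel's mid-height of 11.5.

>>> arm_command(
  motion=[
    {"offset": [0,0,0.0035],"spin": 0},
    {"offset": [0,0,0.002],"spin": 0},
    {"offset": [0,0,0],"spin": 0},
  ],
)

```text
time_s: 4.97
ee_pos: [418.6, 279.0, -8.7]
ee_rot: [180.0, 0.0, 12.0]
force: [0.8, 1.2, 0.2]
gripper_width: 55.0
gripper_force: 0.0
```

>>> arm_command(
  motion=[
    {"offset": [0,0,0],"spin": 0},
    {"offset": [0,0,0],"spin": 0},
    {"offset": [0,0,0],"spin": 0},
    {"offset": [0,0,0],"spin": 0},
  ],
  jaw=0.02,
  newtons=35,
)

```text
time_s: 5.48
ee_pos: [418.7, 279.1, -8.5]
ee_rot: [180.0, -0.0, 12.0]
force: [0.3, 0.3, -0.2]
gripper_width: 32.4
gripper_force: 35.0
```

Gripped: 32.4 mm at 35 N. Next: lift, carry to bay_54 and lower to z of about -2 (felt 6 mm above the mat).

>>> arm_command(
  motion=[
    {"offset": [0,0,-0.01],"spin": 0},
    {"offset": [0,0,-0.025],"spin": 0},
    {"offset": [0,0,-0.025],"spin": 0},
  ],
)

```text
time_s: 5.85
ee_pos: [418.5, 279.0, 52.4]
ee_rot: [180.0, 0.0, 12.0]
force: [0.3, 0.8, -1.5]
gripper_width: 32.1
gripper_force: 35.0
```

>>> arm_command(
  motion=[
    {"offset": [0.0148,0.0249,0],"spin": 0.0137},
    {"offset": [0.0152,0.0247,0],"spin": 0.0137},
    {"offset": [0.0155,0.0245,0],"spin": 0.0137},
    {"offset": [0.0158,0.0243,0],"spin": 0.0137},
    {"offset": [0.0162,0.0241,0],"spin": 0.0137},
  ],
)

```text
time_s: 6.48
ee_pos: [517.7, 171.9, 52.0]
ee_rot: [-180.0, -0.0, 8.1]
force: [0.5, -0.7, -1.7]
gripper_width: 32.3
gripper_force: 35.0
```

>>> arm_command(
  motion=[
    {"offset": [0.0165,0.0239,0],"spin": 0.0137},
    {"offset": [0.0167,0.0236,0],"spin": 0.0138},
    {"offset": [0,0,0],"spin": 0},
    {"offset": [0,0,0],"spin": 0},
  ],
)

```text
time_s: 6.98
ee_pos: [555.6, 130.2, 51.5]
ee_rot: [-180.0, 0.0, 6.5]
force: [0.1, 0.2, -1.2]
gripper_width: 32.4
gripper_force: 35.0
```

```bash
python3 - <<'E'
from h import *
st=env.state(); im,d=env.grab_frame('wrist'); c=cam('wrist',st); P=cloud(c,d)
cv2.imwrite('pics/w4.png',im); print(st['ee_pos'],st['ee_rot'],st['gripper_width'])
b,g,r=[im[...,i].astype(int) for i in range(3)]
blobs((g>r+20)&(g>b+10)&(abs(P[...,2]-9)<6),c,9,d,300)
E
```

```text
[555.64765463 130.22895359  51.50453657] [-1.79987091e+02  4.92813674e-02  6.49669154e+00] 32.3609740671497
[546. 201.] 3251 rect x,y,L,W,ang [599.6 -48.6 109.3  27.   19.5] z 9.5
[473. 197.] 9465 rect x,y,L,W,ang [587.1  -3.4 103.8  49.5   6.5] z 9.5
[376. 208.] 6628 rect x,y,L,W,ang [571.5  63.3  78.1  48.9   6.5] z 9.5
[280. 198.] 2089 rect x,y,L,W,ang [568.1 131.7  49.4  35.7 -83.5] z 9.5
```

View pics/w4.png

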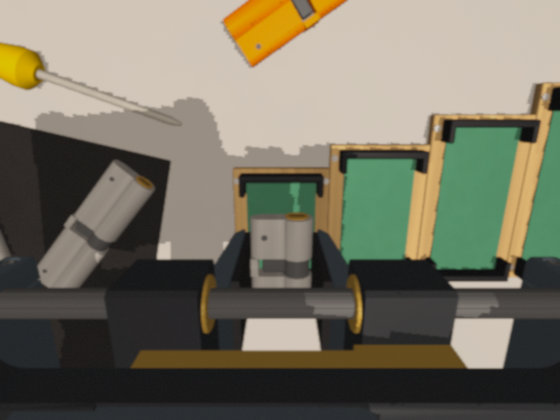

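The cylinder is held over the bay_54 felt at (280,250), slightly toward the robot end. Bay lines agree at y of about 130; x comes out about 1–2 mm nearer in the wrist view. I shift -1 mm and lower.

>>> arm_command(
  motion=[
    {"offset": [-0.001,0,0.022],"spin": 0},
    {"offset": [0,0,0.018],"spin": 0},
    {"offset": [0,0,0.009],"spin": 0},
    {"offset": [0,0,0.0045],"spin": 0},
    {"offset": [0,0,0],"spin": 0},
  ],
)

```text
time_s: 7.65
ee_pos: [555.6, 130.1, -1.8]
ee_rot: [180.0, -0.0, 6.5]
force: [-0.8, -0.1, -1.8]
gripper_width: 32.3
gripper_force: 35.0
```

>>> arm_command(
  motion=[
    {"offset": [0,0,0],"spin": 0},
    {"offset": [0,0,0],"spin": 0},
    {"offset": [0,0,0],"spin": 0},
  ],
  jaw=0.05,
)

```text
time_s: 8.02
ee_pos: [555.6, 129.8, -1.7]
ee_rot: [180.0, -0.0, 6.5]
force: [0.9, 0.1, 0.4]
gripper_width: 49.9
gripper_force: 0.0
```

>>> arm_command(
  motion=[
    {"offset": [0,0,-0.02],"spin": 0},
    {"offset": [0,0,-0.05],"spin": 0},
    {"offset": [0,0,0],"spin": 0},
  ],
)

```text
time_s: 8.4
ee_pos: [558.5, 130.5, 71.9]
ee_rot: [-180.0, -0.5, 6.5]
force: [0.6, 0.5, -0.8]
gripper_width: 49.8
gripper_force: 0.0
```

```bash
cat > chk.py <<'E'
# cylinders in the rack, bay frame, from the wrist or top depth
import sys
from h import *
n=sys.argv[1]; st=env.state(); im,d=env.grab_frame(n); c=cam(n,st); P=cloud(c,d); print(st['ee_pos'],st['ee_rot'][2])
np.save('pics/l.npy',d); cv2.imwrite(f'pics/chk{st["time_s"]:.1f}{n}.png',im)
B={54:(555.5,130.),70:(571.8,63.2),90:(588.5,-3.4),110:(606.,-69.5)}; a=np.radians(6.5)
X=np.array([np.cos(a),np.sin(a)]); Y=np.array([-X[1],X[0]])
b,g,r=[im[...,i].astype(int) for i in range(3)]
grey=(abs(b-r)<50)&(b>80)&(d>0)&(im.max(2)>95)
for k,o in B.items():
    q=P[...,:2]-o; s=grey&(abs(q@X)<k/2+10)&(abs(q@Y)<22)&(P[...,2]>18)&(P[...,2]<40)
    if s.sum()<60: continue
    s=cv2.morphologyEx(s.astype(np.uint8),cv2.MORPH_OPEN,np.ones((2,2)))>0
    v,u=np.where(s); p=plane(c,np.c_[u,v],24); q=p[:,:2]-o
    print(k,"along",np.round(np.percentile(q@X,[.5,99.5]),1),"across",np.round(np.percentile(q@Y,[.5,99.5]),1),rect(p),"z",np.percentile(P[s][:,2],[5,50,95]).round(1))
gr=(g>r+20)&(g>b+10)
for k,o in B.items():
    q=P[...,:2]-o; s=gr&(abs(q@X)<k/2+12)&(abs(q@Y)<28)
    if s.sum()<60: continue
    v,u=np.where(s); q=plane(c,np.c_[u,v],9)[:,:2]-o
    print("felt",k,np.round(np.percentile(q@X,[.5,99.5]),1),np.round(np.percentile(q@Y,[.5,99.5]),1))
E
python3 chk.py wrist; python3 chk.py top; ls pics
```

```text
[558.49129895 130.48178622  71.86085318] 6.497252613335521
54 along [-28.9  26.1] across [-15.9  15.7] [553.7 129.7  55.9  31.9   6.4] z [19.6 23.3 26.6]
felt 54 [-34.9  31.3] [-24.3  25.4]
felt 70 [-42.6  39.4] [-133.5   24.1]
felt 90 [-51.7  50.8] [-23.3  24.4]
felt 110 [-60.7  60.9] [-19.   24.2]
[556.67782684 130.08260613  69.7367908 ] 6.496361960280006
54 along [-31.  -15.1] across [-15.7  12.9] [532.4 125.6  29.6  14.7 -77.1] z [ 8.6 22.5 27. ]
felt 54 [-32.7  62.1] [-193.3   23.2]
felt 70 [-41.4  17.2] [-57.5  23.5]
felt 110 [-31.9  33.4] [-23.1  23.2]
chk8.4top.png
chk8.4wrist.png
l.npy
side0.npy
side0.png
top0.npy
top0.png
w1.npy
w1.png
w1s.npy
w2.png
w3.png
w4.png
```

bay_54 done: the cylinder spans -28.9..26.1 on felt spanning -34.9..31.3, so it is centred and flat. Next is c70, with a half-turn yaw for the joint 6 range.

```bash
python3 - <<'E'
from h import *
c=cam('top'); print(plane(c,[[277,272],[304,286],[290,279]],17).round(0))
E
python3 plan.py 555.5 129.8 68 6.5  429.2 370.7 70 145.7; V=30 python3 plan.py 429.2 370.7 51.5 145.7  571 63.2 51.5 186.5
```

```text
[[352. 378.  17.]
 [317. 304.  17.]
 [334. 342.  17.]]
14 rows -> [429.3 370.7  70.  145.7]
{"offset":[-0.007,-0.0181,-0.0001],"spin":-0.1735},
{"offset":[-0.0038,-0.0191,-0.0001],"spin":-0.1735},
{"offset":[-0.0004,-0.0194,-0.0002],"spin":-0.1735},
{"offset":[0.0029,-0.0192,-0.0001],"spin":-0.1735},
{"offset":[0.0062,-0.0184,-0.0002],"spin":-0.1735},
{"offset":[0.0093,-0.0171,-0.0001],"spin":-0.1736},
{"offset":[0.0121,-0.0152,-0.0002],"spin":-0.1735},
{"offset":[0.0145,-0.0129,-0.0001],"spin":-0.1736},
{"offset":[0.0165,-0.0102,-0.0002],"spin":-0.1735},
{"offset":[0.0181,-0.0072,-0.0001],"spin":-0.1736},
{"offset":[0.019,-0.0039,-0.0002],"spin":-0.1735},
{"offset":[0.0194,-0.0006,-0.0001],"spin":-0.1736},
{"offset":[0.0193,0.0027,-0.0002],"spin":-0.1735},
{"offset":[0.0184,0.0061,-0.0001],"spin":-0.1736}
12 rows -> [571.   63.2  51.5 186.5]
{"offset":[-0.0242,-0.0145,-0.0],"spin":-0.0593},
{"offset":[-0.0233,-0.0159,-0.0],"spin":-0.0593},
{"offset":[-0.0223,-0.0173,-0.0],"spin":-0.0593},
{"offset":[-0.0213,-0.0186,-0.0],"spin":-0.0594},
{"offset":[-0.0201,-0.0198,-0.0],"spin":-0.0593},
{"offset":[-0.0189,-0.0209,-0.0],"spin":-0.0594},
{"offset":[-0.0176,-0.022,-0.0],"spin":-0.0593},
{"offset":[-0.0163,-0.023,-0.0],"spin":-0.0594},
{"offset":[-0.0149,-0.024,-0.0],"spin":-0.0593},
{"offset":[-0.0134,-0.0248,-0.0],"spin":-0.0594},
{"offset":[-0.012,-0.0256,-0.0],"spin":-0.0593},
{"offset":[-0.0104,-0.0262,-0.0],"spin":-0.0594}
```

>>> arm_command(
  motion=[
    {"offset": [-0.007,-0.0181,0],"spin": -0.1735},
    {"offset": [-0.0038,-0.0191,0],"spin": -0.1735},
    {"offset": [-0.0004,-0.0194,0],"spin": -0.1735},
    {"offset": [0.0029,-0.0192,0],"spin": -0.1735},
    {"offset": [0.0062,-0.0184,0],"spin": -0.1735},
  ],
  jaw=0.055,
)

```text
time_s: 9.12
ee_pos: [508.8, 215.9, 66.2]
ee_rot: [-179.9, 0.2, 56.5]
force: [0.3, 0.3, 0.4]
gripper_width: 55.1
gripper_force: 0.0
```

>>> arm_command(
  motion=[
    {"offset": [0.0093,-0.0171,0],"spin": -0.1736},
    {"offset": [0.0121,-0.0152,0],"spin": -0.1735},
    {"offset": [0.0145,-0.0129,0],"spin": -0.1736},
    {"offset": [0.0165,-0.0102,0],"spin": -0.1735},
    {"offset": [0.0181,-0.0072,0],"spin": -0.1736},
  ],
)

```text
time_s: 9.75
ee_pos: [463.7, 301.8, 66.2]
ee_rot: [-179.8, 0.1, 106.3]
force: [-0.8, -0.5, -0.8]
gripper_width: 55.0
gripper_force: 0.0
```

>>> arm_command(
  motion=[
    {"offset": [0.019,-0.0039,0],"spin": -0.1735},
    {"offset": [0.0194,-0.0006,0],"spin": -0.1736},
    {"offset": [0.0193,0.0027,0],"spin": -0.1735},
    {"offset": [0.0184,0.0061,0],"spin": -0.1736},
    {"offset": [0,0,0],"spin": 0},
  ],
)

```text
time_s: 10.38
ee_pos: [427.9, 370.8, 66.4]
ee_rot: [-179.8, -0.0, 145.7]
force: [-0.7, -0.0, -0.5]
gripper_width: 54.9
gripper_force: 0.0
```

>>> arm_command(
  motion=[
    {"offset": [0,0,0],"spin": 0},
    {"offset": [0,0,0],"spin": 0},
  ],
)

```text
time_s: 10.62
ee_pos: [429.3, 369.9, 67.5]
ee_rot: [-179.9, 0.0, 145.6]
force: [-0.2, -0.2, -0.8]
gripper_width: 55.0
gripper_force: 0.0
```

```bash
cat > mat.py <<'E'
from h import *
st=env.state(); im,d=env.grab_frame('wrist'); c=cam('wrist',st); P=cloud(c,d)
print(st['ee_pos'],st['ee_rot'],st['gripper_width'],st['qpos'][5])
b,g,r=[im[...,i].astype(int) for i in range(3)]
m=(P[...,2]>10)&(P[...,2]<28)&(d>0)&(im.max(2)>60)&(np.linalg.norm(P[...,:2]-[484,316],axis=-1)<150)
blobs(m,c,18,d,300)
E
python3 mat.py
```

```text
[429.28848298 369.93257446  67.54269889] [-1.79947768e+02  2.02847621e-03  1.45584305e+02] 54.9973151875695 -15.972813954853178
[182. 146.] 1644 rect x,y,L,W,ang [342.9 341.3  68.9  13.4  76.2] z 16.3
[281. 216.] 3886 rect x,y,L,W,ang [427.8 371.1  72.7  32.2 -33.9] z 17.2
[325. 331.] 1004 rect x,y,L,W,ang [528.9 341.   45.6  29.9  55.6] z 18.6
[250. 336.] 1142 rect x,y,L,W,ang [496.6 292.2  32.1  28.1  55.6] z 16.9
```

c70 is centred at about (428, 371), which matches. Descend and grip.

>>> arm_command(
  motion=[
    {"offset": [0.0005,0,0.035],"spin": 0},
    {"offset": [0,0,0.025],"spin": 0},
    {"offset": [0,0,0.012],"spin": 0},
    {"offset": [0,0,0.0045],"spin": 0},
    {"offset": [0,0,0],"spin": 0},
  ],
)

```text
time_s: 11.3
ee_pos: [429.2, 371.2, -8.1]
ee_rot: [180.0, 0.0, 145.7]
force: [0.3, 0.3, 0.2]
gripper_width: 54.9
gripper_force: 0.0
```

>>> arm_command(
  motion=[
    {"offset": [0,0,0],"spin": 0},
    {"offset": [0,0,0],"spin": 0},
    {"offset": [0,0,0],"spin": 0},
    {"offset": [0,0,0],"spin": 0},
  ],
  jaw=0.02,
  newtons=35,
)

```text
time_s: 11.8
ee_pos: [429.0, 371.3, -8.1]
ee_rot: [179.9, 0.0, 145.7]
force: [-0.5, 0.1, 2.1]
gripper_width: 32.1
gripper_force: 35.0
```

>>> arm_command(
  motion=[
    {"offset": [0,0,-0.01],"spin": 0},
    {"offset": [0,0,-0.025],"spin": 0},
    {"offset": [0,0,-0.025],"spin": 0},
  ],
)

```text
time_s: 12.18
ee_pos: [428.3, 370.6, 51.8]
ee_rot: [-179.9, -0.0, 145.7]
force: [0.3, -0.1, -2.3]
gripper_width: 32.7
gripper_force: 35.0
```

>>> arm_command(
  motion=[
    {"offset": [-0.0242,-0.0145,0],"spin": -0.0593},
    {"offset": [-0.0233,-0.0159,0],"spin": -0.0593},
    {"offset": [-0.0223,-0.0173,0],"spin": -0.0593},
    {"offset": [-0.0213,-0.0186,0],"spin": -0.0594},
    {"offset": [-0.0201,-0.0198,0],"spin": -0.0593},
  ],
)

```text
time_s: 12.8
ee_pos: [487.8, 241.8, 51.5]
ee_rot: [-180.0, -0.0, 162.8]
force: [-0.1, -0.2, -2.9]
gripper_width: 32.5
gripper_force: 35.0
```

>>> arm_command(
  motion=[
    {"offset": [-0.0189,-0.0209,0],"spin": -0.0594},
    {"offset": [-0.0176,-0.022,0],"spin": -0.0593},
    {"offset": [-0.0163,-0.023,0],"spin": -0.0594},
    {"offset": [-0.0149,-0.024,0],"spin": -0.0593},
    {"offset": [-0.0134,-0.0248,0],"spin": -0.0594},
  ],
)

```text
time_s: 13.42
ee_pos: [546.8, 113.9, 51.4]
ee_rot: [-180.0, -0.0, 179.8]
force: [0.8, -0.8, -1.8]
gripper_width: 32.4
gripper_force: 35.0
```

>>> arm_command(
  motion=[
    {"offset": [-0.012,-0.0256,0],"spin": -0.0593},
    {"offset": [-0.0104,-0.0262,0],"spin": -0.0594},
    {"offset": [0,0,0],"spin": 0},
    {"offset": [0,0,0],"spin": 0},
  ],
)

```text
time_s: 13.92
ee_pos: [569.8, 63.9, 51.3]
ee_rot: [180.0, -0.1, -173.5]
force: [0.3, 0.5, -2.8]
gripper_width: 32.5
gripper_force: 35.0
```

```bash
python3 chk.py wrist
```

```text
[569.82829656  63.8984309   51.2660095 ] -173.5432498122535
54 along [-27.9  26.1] across [-15.5  16.1] [554.9 130.4  54.7  32.5   7.1] z [20.6 23.4 26.6]
felt 54 [-33.3  32.9] [-23.4  24.9]
felt 70 [-42.   27.4] [-67.3  24.9]
felt 90 [-51.1  16.7] [-23.6  24.4]
felt 110 [-61.1  61. ] [-23.5  24.1]
```

>>> arm_command(
  motion=[
    {"offset": [0,0,0.022],"spin": 0},
    {"offset": [0,0,0.018],"spin": 0},
    {"offset": [0,0,0.009],"spin": 0},
    {"offset": [0,0,0.0045],"spin": 0},
    {"offset": [0,0,0],"spin": 0},
  ],
)

```text
time_s: 14.6
ee_pos: [570.9, 63.9, -1.6]
ee_rot: [-180.0, 0.1, -173.5]
force: [0.2, -0.1, -2.7]
gripper_width: 32.2
gripper_force: 35.0
```

>>> arm_command(
  motion=[
    {"offset": [0,0,0],"spin": 0},
    {"offset": [0,0,0],"spin": 0},
    {"offset": [0,0,0],"spin": 0},
  ],
  jaw=0.05,
)

```text
time_s: 14.98
ee_pos: [570.9, 63.6, -1.7]
ee_rot: [-180.0, 0.1, -173.5]
force: [-0.2, 0.4, 0.4]
gripper_width: 50.5
gripper_force: 0.0
```

>>> arm_command(
  motion=[
    {"offset": [0,0,-0.02],"spin": 0},
    {"offset": [0,0,-0.05],"spin": 0},
    {"offset": [0,0,0],"spin": 0},
    {"offset": [0,0,0],"spin": 0},
  ],
)

```text
time_s: 15.48
ee_pos: [570.1, 63.5, 67.7]
ee_rot: [-180.0, -0.0, -173.5]
force: [0.8, 0.7, 0.2]
gripper_width: 50.1
gripper_force: 0.0
```

```bash
python3 chk.py wrist; python3 plan.py 571 63.2 68 186.5  545.2 355.8 70 195.9;  V=30 python3 plan.py 545.2 355.8 51.5 195.9  588.2 -3.4 51.5 186.5
```

```text
[570.13736875  63.51223515  67.71988157] -173.5004947368965
54 along [-27.9  26.5] across [-15.4  16. ] [555.1 130.5  55.2  32.3   6.9] z [19.9 23.3 26.5]
70 along [-35.8  34.2] across [-14.3  17.1] [571.1  64.6  71.1  31.7   7.4] z [19.8 23.3 26.5]
felt 54 [-33.4  33.7] [-23.3  24.9]
felt 70 [-42.   40.7] [-24.1  25.4]
felt 90 [-51.1  33.4] [-75.1  24.1]
felt 110 [-61.   22.6] [-23.5  24. ]
5 rows -> [545.2 355.8  70.  195.9]
{"offset":[-0.0015,0.0587,-0.0004],"spin":-0.0328},
{"offset":[-0.0034,0.0587,-0.0004],"spin":-0.0328},
{"offset":[-0.0054,0.0585,-0.0004],"spin":-0.0328},
{"offset":[-0.0072,0.0583,-0.0004],"spin":-0.0328},
{"offset":[-0.0092,0.058,-0.0004],"spin":-0.0329}
13 rows -> [588.2  -3.4  51.5 186.5]
{"offset":[0.0044,-0.0275,-0.0],"spin":0.0126},
{"offset":[0.004,-0.0275,-0.0],"spin":0.0126},
{"offset":[0.0037,-0.0276,-0.0],"spin":0.0126},
{"offset":[0.0033,-0.0276,-0.0],"spin":0.0126},
{"offset":[0.003,-0.0277,-0.0],"spin":0.0126},
{"offset":[0.0027,-0.0277,-0.0],"spin":0.0126},
{"offset":[0.0023,-0.0277,-0.0],"spin":0.0126},
{"offset":[0.002,-0.0278,-0.0],"spin":0.0126},
{"offset":[0.0016,-0.0278,-0.0],"spin":0.0127},
{"offset":[0.0012,-0.0278,-0.0],"spin":0.0126},
{"offset":[0.0009,-0.0278,-0.0],"spin":0.0127},
{"offset":[0.0006,-0.0278,-0.0],"spin":0.0126},
{"offset":[0.0002,-0.0278,-0.0],"spin":0.0127}
```

c70 sits -35.8..34.2 on felt spanning -42..40.7, so it is good. Next is c90.

>>> arm_command(
  motion=[
    {"offset": [-0.0015,0.0587,0],"spin": -0.0328},
    {"offset": [-0.0034,0.0587,0],"spin": -0.0328},
    {"offset": [-0.0054,0.0585,0],"spin": -0.0328},
    {"offset": [-0.0072,0.0583,0],"spin": -0.0328},
    {"offset": [-0.0092,0.058,0],"spin": -0.0329},
  ],
  jaw=0.055,
)

```text
time_s: 16.15
ee_pos: [543.6, 357.5, 66.1]
ee_rot: [-179.9, -0.2, -164.0]
force: [0.8, -0.3, -0.0]
gripper_width: 54.8
gripper_force: 0.0
```

>>> arm_command(
  motion=[
    {"offset": [0,0,0],"spin": 0},
    {"offset": [0,0,0],"spin": 0},
    {"offset": [0,0,0],"spin": 0},
  ],
)

```text
time_s: 16.52
ee_pos: [544.6, 354.5, 67.3]
ee_rot: [-179.9, -0.1, -164.2]
force: [0.5, 0.8, -1.8]
gripper_width: 55.5
gripper_force: 0.0
```

```bash
python3 mat.py
```

```text
[544.64447005 354.45934082  67.27717447] [-1.79948779e+02 -8.88888339e-02 -1.64190542e+02] 55.456496783427056 -73.73992454263058
[169. 175.] 6789 rect x,y,L,W,ang [535.3 266.  112.7  32.1 -34.2] z 17.3
[282. 219.] 4955 rect x,y,L,W,ang [545.5 355.8  91.8  32.5  16. ] z 17.2
```

>>> arm_command(
  motion=[
    {"offset": [0,0,0.035],"spin": 0},
    {"offset": [0,0,0.025],"spin": 0},
    {"offset": [0,0,0.012],"spin": 0},
    {"offset": [0,0,0.0045],"spin": 0},
    {"offset": [0,0,0],"spin": 0},
  ],
)

```text
time_s: 17.2
ee_pos: [545.2, 356.1, -8.0]
ee_rot: [180.0, 0.1, -164.1]
force: [0.8, 0.3, -0.2]
gripper_width: 55.6
gripper_force: 0.0
```

>>> arm_command(
  motion=[
    {"offset": [0,0,0],"spin": 0},
    {"offset": [0,0,0],"spin": 0},
    {"offset": [0,0,0],"spin": 0},
    {"offset": [0,0,0],"spin": 0},
  ],
  jaw=0.02,
  newtons=35,
)

```text
time_s: 17.7
ee_pos: [545.0, 356.4, -8.0]
ee_rot: [180.0, 0.0, -164.1]
force: [-0.4, 0.3, 3.6]
gripper_width: 32.3
gripper_force: 35.0
```

>>> arm_command(
  motion=[
    {"offset": [0,0,-0.01],"spin": 0},
    {"offset": [0,0,-0.025],"spin": 0},
    {"offset": [0,0,-0.025],"spin": 0},
  ],
)

```text
time_s: 18.08
ee_pos: [544.3, 355.9, 51.8]
ee_rot: [-180.0, -0.1, -164.1]
force: [0.1, -0.7, -1.3]
gripper_width: 32.4
gripper_force: 35.0
```

>>> arm_command(
  motion=[
    {"offset": [0.0044,-0.0275,0],"spin": 0.0126},
    {"offset": [0.004,-0.0275,0],"spin": 0.0126},
    {"offset": [0.0037,-0.0276,0],"spin": 0.0126},
    {"offset": [0.0033,-0.0276,0],"spin": 0.0126},
    {"offset": [0.003,-0.0277,0],"spin": 0.0126},
  ],
)

```text
time_s: 18.7
ee_pos: [561.2, 217.1, 51.5]
ee_rot: [-180.0, -0.0, -167.7]
force: [-0.0, -0.7, -2.0]
gripper_width: 32.5
gripper_force: 35.0
```

>>> arm_command(
  motion=[
    {"offset": [0.0027,-0.0277,0],"spin": 0.0126},
    {"offset": [0.0023,-0.0277,0],"spin": 0.0126},
    {"offset": [0.002,-0.0278,0],"spin": 0.0126},
    {"offset": [0.0016,-0.0278,0],"spin": 0.0127},
    {"offset": [0.0012,-0.0278,0],"spin": 0.0126},
  ],
)

```text
time_s: 19.32
ee_pos: [577.7, 78.9, 51.6]
ee_rot: [-180.0, -0.0, -171.3]
force: [-0.5, 0.1, -0.6]
gripper_width: 32.6
gripper_force: 35.0
```

>>> arm_command(
  motion=[
    {"offset": [0.0009,-0.0278,0],"spin": 0.0127},
    {"offset": [0.0006,-0.0278,0],"spin": 0.0126},
    {"offset": [0.0002,-0.0278,0],"spin": 0.0127},
    {"offset": [0,0,0],"spin": 0},
    {"offset": [0,0,0],"spin": 0},
  ],
)

```text
time_s: 19.95
ee_pos: [587.4, -2.5, 51.5]
ee_rot: [180.0, -0.0, -173.5]
force: [0.5, 0.3, -2.1]
gripper_width: 32.5
gripper_force: 35.0
```

```bash
python3 chk.py wrist
```

```text
[587.43978191  -2.52503996  51.47558205] -173.50589941189818
54 along [-27.7  26.4] across [-18.5  15.6] [555.  128.8  55.3  35.1   8.5] z [19.  23.2 26.5]
70 along [-35.7  28.3] across [-16.3  16.4] [568.   63.2  64.7  33.4   7.8] z [20.8 23.4 26.7]
felt 54 [-33.7  32.5] [-23.4  25.2]
felt 70 [-42.3  34.7] [-23.1  24.9]
felt 90 [-51.4  31. ] [-67.2  25.8]
felt 110 [-61.3  15.3] [-23.5  23.9]
```

>>> arm_command(
  motion=[
    {"offset": [0,0,0.022],"spin": 0},
    {"offset": [0,0,0.018],"spin": 0},
    {"offset": [0,0,0.009],"spin": 0},
    {"offset": [0,0,0.0045],"spin": 0},
    {"offset": [0,0,0],"spin": 0},
  ],
)

```text
time_s: 20.62
ee_pos: [588.2, -2.7, -1.6]
ee_rot: [-180.0, 0.1, -173.5]
force: [-0.6, 0.8, -2.0]
gripper_width: 32.2
gripper_force: 35.0
```

>>> arm_command(
  motion=[
    {"offset": [0,0,0],"spin": 0},
    {"offset": [0,0,0],"spin": 0},
    {"offset": [0,0,0],"spin": 0},
  ],
  jaw=0.05,
)

```text
time_s: 21.0
ee_pos: [588.0, -3.0, -1.7]
ee_rot: [-180.0, 0.0, -173.5]
force: [0.1, -0.5, 0.3]
gripper_width: 49.9
gripper_force: 0.0
```

>>> arm_command(
  motion=[
    {"offset": [0,0,-0.02],"spin": 0},
    {"offset": [0,0,-0.05],"spin": 0},
    {"offset": [0,0,0],"spin": 0},
    {"offset": [0,0,0],"spin": 0},
  ],
)

```text
time_s: 21.5
ee_pos: [587.3, -3.0, 67.7]
ee_rot: [-180.0, -0.0, -173.5]
force: [0.4, -0.6, -0.4]
gripper_width: 49.8
gripper_force: 0.0
```

```bash
python3 chk.py wrist; python3 plan.py 588.2 -3.4 68 186.5  535.6 266.2 70 145.5;  V=30 python3 plan.py 535.6 266.2 51.5 145.5  605.8 -69.5 51.5 186.6
```

```text
[587.25089725  -3.01537702  67.70363777] -173.50010135320724
54 along [-27.6  26.4] across [-18.2  15.7] [554.7 128.9  55.9  35.1   8.7] z [18.1 23.2 26.4]
70 along [-35.5  33.8] across [-16.2  16.3] [570.9  63.7  70.6  33.1   8.6] z [20.3 23.2 26.5]
90 along [-43.9  45.6] across [-14.7  17.1] [590.   -1.9  91.2  32.3   6.7] z [20.2 23.3 26.5]
felt 54 [-33.4  33.8] [-23.4  25.2]
felt 70 [-42.8  39.7] [-23.   25.2]
felt 90 [-51.9  51.9] [-23.9  25. ]
felt 110 [-61.8  30.3] [-23.4  23.8]
5 rows -> [535.6 266.2  70.  145.5]
{"offset":[0.0043,0.0548,-0.0004],"spin":0.1431},
{"offset":[0.0121,0.0536,-0.0004],"spin":0.1431},
{"offset":[0.0196,0.0513,-0.0004],"spin":0.1431},
{"offset":[0.0268,0.048,-0.0004],"spin":0.1431},
{"offset":[0.0333,0.0436,-0.0004],"spin":0.1432}
12 rows -> [605.8 -69.5  51.5 186.6]
{"offset":[-0.0207,-0.0197,-0.0],"spin":-0.0598},
{"offset":[-0.0194,-0.0209,-0.0],"spin":-0.0598},
{"offset":[-0.0182,-0.0221,-0.0],"spin":-0.0598},
{"offset":[-0.0168,-0.0231,-0.0],"spin":-0.0598},
{"offset":[-0.0154,-0.0241,-0.0],"spin":-0.0598},
{"offset":[-0.0139,-0.025,-0.0],"spin":-0.0598},
{"offset":[-0.0124,-0.0257,-0.0],"spin":-0.0598},
{"offset":[-0.0109,-0.0264,-0.0],"spin":-0.0597},
{"offset":[-0.0093,-0.0271,-0.0],"spin":-0.0598},
{"offset":[-0.0076,-0.0275,-0.0],"spin":-0.0597},
{"offset":[-0.006,-0.028,-0.0],"spin":-0.0598},
{"offset":[-0.0042,-0.0282,-0.0],"spin":-0.0597}
```

c90 sits -43.9..45.6 on felt spanning ±51.9, which is good. Last is c110.

>>> arm_command(
  motion=[
    {"offset": [0.0043,0.0548,0],"spin": 0.1431},
    {"offset": [0.0121,0.0536,0],"spin": 0.1431},
    {"offset": [0.0196,0.0513,0],"spin": 0.1431},
    {"offset": [0.0268,0.048,0],"spin": 0.1431},
    {"offset": [0.0333,0.0436,0],"spin": 0.1432},
  ],
  jaw=0.055,
)

```text
time_s: 22.18
ee_pos: [533.7, 267.8, 66.3]
ee_rot: [-179.8, -0.1, 145.2]
force: [0.8, -0.3, -0.1]
gripper_width: 55.0
gripper_force: 0.0
```

>>> arm_command(
  motion=[
    {"offset": [0,0,0],"spin": 0},
    {"offset": [0,0,0],"spin": 0},
    {"offset": [0,0,0],"spin": 0},
  ],
)

```text
time_s: 22.55
ee_pos: [535.1, 265.2, 67.3]
ee_rot: [-179.9, -0.0, 145.4]
force: [-0.1, -0.5, -0.4]
gripper_width: 55.0
gripper_force: 0.0
```

```bash
python3 mat.py
```

```text
[535.05203854 265.16438504  67.28975981] [-1.79914845e+02 -2.41363521e-02  1.45441956e+02] 54.99403235421918 -30.155672653880167
[281. 215.] 6039 rect x,y,L,W,ang [534.5 265.8 110.2  32.2 -34.3] z 17.3
```

>>> arm_command(
  motion=[
    {"offset": [0.0005,0,0.035],"spin": 0},
    {"offset": [0,0,0.025],"spin": 0},
    {"offset": [0,0,0.012],"spin": 0},
    {"offset": [0,0,0.0045],"spin": 0},
    {"offset": [0,0,0],"spin": 0},
  ],
)

```text
time_s: 23.22
ee_pos: [535.2, 266.8, -8.1]
ee_rot: [180.0, 0.0, 145.5]
force: [-0.2, -0.1, -0.4]
gripper_width: 55.4
gripper_force: 0.0
```

>>> arm_command(
  motion=[
    {"offset": [0,0,0],"spin": 0},
    {"offset": [0,0,0],"spin": 0},
    {"offset": [0,0,0],"spin": 0},
    {"offset": [0,0,0],"spin": 0},
  ],
  jaw=0.02,
  newtons=35,
)

```text
time_s: 23.72
ee_pos: [534.8, 266.9, -8.0]
ee_rot: [180.0, 0.0, 145.5]
force: [-0.9, -1.1, 3.8]
gripper_width: 32.2
gripper_force: 35.0
```

>>> arm_command(
  motion=[
    {"offset": [0,0,-0.01],"spin": 0},
    {"offset": [0,0,-0.025],"spin": 0},
    {"offset": [0,0,-0.025],"spin": 0},
  ],
)

```text
time_s: 24.1
ee_pos: [534.2, 266.7, 51.6]
ee_rot: [-179.9, -0.0, 145.5]
force: [0.6, 1.3, -3.6]
gripper_width: 32.2
gripper_force: 35.0
```

>>> arm_command(
  motion=[
    {"offset": [-0.0207,-0.0197,0],"spin": -0.0598},
    {"offset": [-0.0194,-0.0209,0],"spin": -0.0598},
    {"offset": [-0.0182,-0.0221,0],"spin": -0.0598},
    {"offset": [-0.0168,-0.0231,0],"spin": -0.0598},
    {"offset": [-0.0154,-0.0241,0],"spin": -0.0598},
  ],
)

```text
time_s: 24.72
ee_pos: [563.7, 126.1, 51.2]
ee_rot: [-180.0, -0.0, 162.7]
force: [-0.0, 0.4, -3.3]
gripper_width: 32.1
gripper_force: 35.0
```

>>> arm_command(
  motion=[
    {"offset": [-0.0139,-0.025,0],"spin": -0.0598},
    {"offset": [-0.0124,-0.0257,0],"spin": -0.0598},
    {"offset": [-0.0109,-0.0264,0],"spin": -0.0597},
    {"offset": [-0.0093,-0.0271,0],"spin": -0.0598},
    {"offset": [-0.0076,-0.0275,0],"spin": -0.0597},
  ],
)

```text
time_s: 25.35
ee_pos: [593.0, -13.6, 51.2]
ee_rot: [180.0, -0.1, 179.9]
force: [-0.2, 0.1, -3.5]
gripper_width: 32.2
gripper_force: 35.0
```

>>> arm_command(
  motion=[
    {"offset": [-0.006,-0.028,0],"spin": -0.0598},
    {"offset": [-0.0042,-0.0282,0],"spin": -0.0597},
    {"offset": [0,0,0],"spin": 0},
    {"offset": [0,0,0],"spin": 0},
  ],
)

```text
time_s: 25.85
ee_pos: [604.3, -68.3, 51.1]
ee_rot: [180.0, -0.1, -173.4]
force: [0.3, -0.2, -4.1]
gripper_width: 32.3
gripper_force: 35.0
```

```bash
python3 chk.py wrist
```

```text
[604.31916522 -68.30514965  51.10510732] -173.44234354367867
54 along [-5.9 26.5] across [-20.6 -12.8] [567.3 111.3  36.3   6.6  19.4] z [18.8 21.6 23.9]
70 along [-35.6  34.3] across [-18.1  15.8] [571.4  62.4  70.9  35.4   7.5] z [19.3 23.2 26.5]
90 along [-44.   28.3] across [-16.4  16.3] [580.7  -4.   72.4  33.9   6.8] z [20.7 23.3 26.6]
felt 54 [-30.7  33.6] [-23.5  -0.6]
felt 70 [-42.6  40.1] [-23.2  25.2]
felt 90 [-51.6  34.3] [-23.1  24.9]
felt 110 [-62.1  30.2] [-24.3  25.8]
```

>>> arm_command(
  motion=[
    {"offset": [-0.0005,0,0.022],"spin": 0},
    {"offset": [0,0,0.018],"spin": 0},
    {"offset": [0,0,0.009],"spin": 0},
    {"offset": [0,0,0.0045],"spin": 0},
    {"offset": [0,0,0],"spin": 0},
  ],
)

```text
time_s: 26.52
ee_pos: [605.9, -68.5, -1.5]
ee_rot: [-180.0, 0.1, -173.4]
force: [0.4, -0.6, -3.7]
gripper_width: 32.4
gripper_force: 35.0
```

>>> arm_command(
  motion=[
    {"offset": [0,0,0],"spin": 0},
    {"offset": [0,0,0],"spin": 0},
    {"offset": [0,0,0],"spin": 0},
  ],
  jaw=0.05,
)

```text
time_s: 26.9
ee_pos: [605.9, -68.9, -1.5]
ee_rot: [-180.0, 0.1, -173.4]
force: [0.4, -0.1, -0.2]
gripper_width: 50.0
gripper_force: 0.0
```

>>> arm_command(
  motion=[
    {"offset": [0,0,-0.02],"spin": 0},
    {"offset": [0,0,-0.05],"spin": 0},
    {"offset": [0,0,-0.05],"spin": 0},
    {"offset": [0,0,-0.05],"spin": 0},
    {"offset": [0,0,0],"spin": 0},
  ],
)

```text
time_s: 27.52
ee_pos: [608.3, -69.1, 173.1]
ee_rot: [-179.8, 0.6, -173.4]
force: [-0.4, 0.1, -0.4]
gripper_width: 50.1
gripper_force: 0.0
```

>>> arm_command(
  motion=[
    {"offset": [0.04,0,0],"spin": 0},
    {"offset": [0.04,0,0],"spin": 0},
    {"offset": [0,0,0],"spin": 0},
    {"offset": [0,0,0],"spin": 0},
  ],
)

```text
time_s: 28.02
ee_pos: [526.3, -77.9, 167.6]
ee_rot: [-180.0, 0.0, -173.4]
force: [0.8, -0.5, 0.1]
gripper_width: 49.9
gripper_force: 0.0
```

```bash
python3 chk.py wrist; ls -t pics | head -2; cp $(ls -t pics/*wrist.png | head -1) pics/final.png
```

```text
[526.28815978 -77.928689   167.55511587] -173.40813720378105
54 along [-28.1  26.4] across [-17.3  15.8] [555.3 129.5  55.6  34.2   6.9] z [10.2 23.1 26.5]
70 along [-36.6  12. ] across [-16.   16.7] [559.5  62.2  48.5  33.7   6.6] z [20.  23.3 26.9]
90 along [-44.5 -10.9] across [-15.4  16.2] [561.5  -6.1  34.7  31.9   6.5] z [10.2 23.1 26.6]
110 along [-54.3  28.1] across [-14.3  17.5] [592.8 -69.4  82.5  32.    6.3] z [19.4 23.2 26.6]
felt 54 [-32.4  31. ] [-23.   25.8]
felt 70 [-41.   17.6] [-22.7  24.7]
felt 90 [-49.9  45.1] [-22.7  24.6]
felt 110 [-59.7  35.3] [-23.2  51.5]
chk28.0wrist.png
l.npy
```

View pics/final.png

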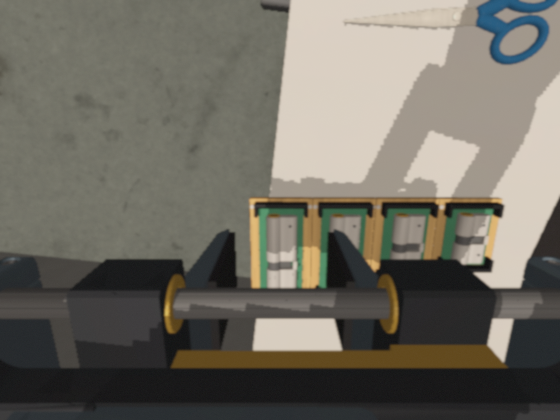

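All four cylinders lie in their own bays at (282,250), (345,235), (405,235) and (470,235). The c110's near end is at -54.3 with the felt starting at about -62, so it is centred. All are flat and in line, and the gripper is clear.

```bash
python3 -c "
from workcell import env
print(env.job_done())"
```

```text
the job is handed in; nothing more can be done
None
```

The four silver cylinders lie flat in their own bays, placed shortest to longest; I left the brass cylinder and the look-alikes alone and handed the job in at about 28 s.

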